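# Check a meter cover for bow with a straightedge

## Robot

A 6-joint arm with a two-finger parallel gripper is mounted at the origin on the work surface. World frame = base frame: x ahead of the robot, y to its left, z up, the work surface at z = 0. Lengths are in m, angles in degrees, forces in N, time in s.
With the tool pointing down it reaches from about 0.3 to 0.75 m from the base axis. Payload 8.5 kg.
Tool frame: the origin (TCP) lies midway between the tips of the shut fingers; the grasp point (between the pads) lies 19 mm behind it; z points along the fingers, y is the direction in which the jaws open and shut (so a half turn about z gives the same grasp; the last joint's range is limited). The gripper opens to 85 mm and grips with 20 to 120 N. Pads are 22 mm wide; open, the fingers measure 114 mm over their backs; the gripper's body (76 mm by 85 mm) begins 54 mm behind the grasp point. The pads swing forward as they close: fully open they stand 13 mm farther back than shut.
Start: joints at [-78.684, 21.807, 74.336, -0, 83.858, -12.336], TCP at [0.221, -0.504, 0.231] pointing down, gripper open.
Joint ranges: [-178.18, 178.18], [-50.72, 133.34], [12.68, 142.11], [-81.47, 261.47], [9.98, 163.14], [-165.26, 165.26]. Speed limits (degrees/s): [136.94, 136.94, 180, 180, 180, 180].

## Interface

Orientations are given as a 3x3 rotation matrix whose columns are the frame's x, y, z axes.
In Python, from rig import env, viewer, ticket gives the robot as it stands. The module is installed in compiled form; this text tells all that it offers.
- The arm moves only by the shell command python3 -m pendant 'ROWS' [FORCE]. ROWS is JSON, a list of rows, each a list of 3 entries, a list of its own where there are three numbers: the shift along the world's x, y, z in mm, then the turn about the world's z in rad, then the opening, from -1 (shut) to 1 (fully open). A call has 1 to 12 rows; each row shifts and turns the pose as measured when the row begins; what a row does not reach is not made up. A row lasts 1/8 s, in which the tool goes at most 62.5 mm and 10.7 degrees, less where a joint would pass 70% of its speed; a pose out of reach is approached as far as the arm can. A call with a gripper value outside its range is refused whole. The fingers move at their own pace and stop on an object; FORCE is the grip in N (left out, the last holds). Time passes only in rows, so rows that do not move let the fingers close. It gives the time, the measured TCP pose, the force and the opening at its end, in the units of the state.
- env.observe(): the state, without advancing time (a new reading comes with each control period).
- viewer.get_image(name): name is "scene" or "top" or "wrist"; returns (picture, depth): 384x512x3 uint8, red, green, blue; 384x512 float32, m along the optical axis (not along the pixel's ray), 0 where there is no reading.
- viewer.camera_params(name): a dict with "fx", "fy", "cx", "cy" (pixels), "D" ([k1, k2, p1, p2, k3] as OpenCV has them; the pictures are not rectified), "rvec" (rotation vector, rad) and "tvec" (3), from world to camera coordinates, as OpenCV has them; the wrist camera has in their place "T_tool_cam" (4x4, takes a point from camera to tool coordinates, whose origin is the TCP and whose axes are the flange's). Camera axes: x right, y down, z forward; pixel columns grow to the right and rows downward; lengths in m; the calibration is good to about 2 mm. A picture is of the moment at which its call begins: read the wrist's pose just before it. camera_params takes no time and is no camera call.
- ticket.close_job(): hands the job in, once; it reports no verdict.
The state is a dict: "time_s": time; "q": joint angles; "qvel": joint speeds; "joint_efforts": joint torques, N m; "position": TCP position; "tool_rot": TCP orientation; "ft_force": force on the tool from outside, world axes, zero at the start; "wrist_torque": the same for the moment, N m; "grip_width": finger opening in m.
Only numpy, scipy, OpenCV 4.12 (cv2) and the standard library are available. Lean on these libraries where they do the work, as an engineer would, in place of code of your own. Each camera call takes 0.05 s, during which the arm holds its last target. There are 200 camera calls.

## Task

Show whether the closed meter housing's grey cover is bowed: pick up the aluminium straightedge, which has a black grip, lay it lengthwise along the middle of the cover, centred, and let go once it lies there. Then press down on its yellow end with the fingertips for about half a second, and after that on its red end likewise, so that any rocking shows. Leave the straightedge lying there, still centred along the cover, and do not shove the open meter about.

Things in the scene. Friction and masses are not known exactly. Their poses are not given: they have to be found in the camera images.
- straightedge: Aluminium bar, 200 mm long (x), 26 wide (y), 8 thick, with a black upright grip block in the middle, 60 long (x), 18 wide (y), from 8 to 42 mm above the underside. The last 30 mm of its ends are yellow (at -x) and red (at +x): press there, about 80 mm from the centre. About 0.2 kg, loose, lying flat on the bench. Origin: centre of the underside; z up.
- cover: Closed white meter housing with a plain grey cover, 220 mm long (x), 150 wide (y), four dark corner screws; clamped to the bench, immovable. The cover is rigid and bowed: from a crest across its middle (along y), 56 mm above the bench, it slopes to 52.5 at both short ends, so a straightedge along x rocks 2 degrees each way. Origin: centre of the footprint, on the bench. Either end may go to +x.
- open_meter: Bystander: an open white meter housing, 180 x 130 x 42 mm, with a green circuit board and a display inside; loose, about 0.9 kg. Not to be tested or pushed about. Origin: centre of the underside.
Mind the look-alikes: they are no part of the job. There is more than one size of the straightedge; the one meant has the size given above.

How it is judged:
By the outcome, as a careful person would: the job done as asked, in the order asked, and still so for the second after the job is handed in, with the robot touching nothing.
It also fails if it takes over 51 s, if anything falls off the work surface, if the arm or the gripper's body presses on something with over 40 N, if the wrist force passes 120 N, or if a joint passes its speed limit or range.

## Working session

There is one attempt and no reset: what is moved stays moved. The work goes in short steps, Python scripts to look and compute and a shell command to move; the robot and the scene stay as the last step left them, time stands still between calls to the robot, and variables do not carry over. Pictures are saved under pics/ and viewed, about 8 in all and at most 12, crops included, and the job is handed in when it is done.

```bash
mkdir -p pics; cat > h.py <<'E'
import numpy as np, cv2
from rig import env, viewer, ticket
def grab(n):
    s=env.observe(); p=viewer.camera_params(n); im,d=viewer.get_image(n)
    K=np.array([[p['fx'],0,p['cx']],[0,p['fy'],p['cy']],[0,0,1.]]); D=np.array(p['D'],float)
    if n=='wrist':
        T=np.eye(4);T[:3,:3]=s['tool_rot'];T[:3,3]=s['position']; T=T@np.array(p['T_tool_cam']); R=T[:3,:3];o=T[:3,3]
    else:
        Rc=cv2.Rodrigues(np.array(p['rvec'],float))[0]; R=Rc.T; o=-R@np.array(p['tvec'],float).ravel()
    return im,d,K,D,R,o
def rays(g,uv):
    im,d,K,D,R,o=g
    n=cv2.undistortPoints(np.array(uv,float).reshape(-1,1,2),K,D).reshape(-1,2)
    return np.c_[n,np.ones(len(n))]@R.T
def plane(g,uv,z):
    r=rays(g,uv); o=g[5]; return o+r*((z-o[2])/r[:,2])[:,None]
def dpt(g,uv):
    uv=np.array(uv).reshape(-1,2).astype(int); d=g[1][uv[:,1],uv[:,0]]
    return g[5]+rays(g,uv)*d[:,None]
def save(g,n): cv2.imwrite('pics/'+n+'.png',g[0][:,:,::-1])
E
python3 - <<'E'
from h import *
a=grab('top');b=grab('scene');save(a,'top');save(b,'scene')
import pickle;pickle.dump((a,b),open('ab.pkl','wb'))
s=env.observe();print(s['time_s'],s['position'],s['tool_rot'],a[5],b[5])
E
```

```text
0.1 [ 0.220606   -0.50354804  0.23078617] [[ 9.16003214e-01  4.01170862e-01 -2.28047082e-04]
 [ 4.01170823e-01 -9.16002419e-01  1.24030892e-03]
 [ 2.88684121e-04 -1.22761279e-03 -9.99999205e-01]] [ 0.35742465 -0.07230838  1.17839224] [ 1.16248934 -0.37378245  0.85550192]
```

View pics/top.png

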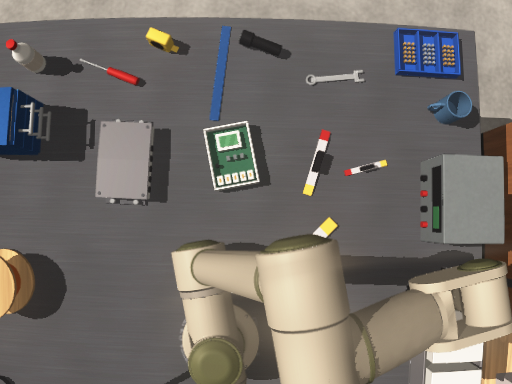

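View pics/scene.png

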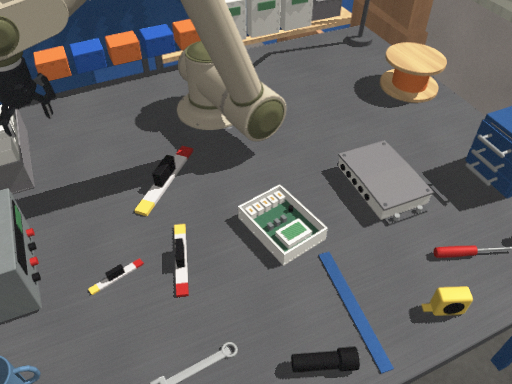

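The top view shows the open meter at (232,156), the grey cover at (125,160) and candidate bars at (317,163), (366,167) and partly hidden at (326,228). In the scene view they are at (181,260), (116,277) and (165,180). Next I measure the bar sizes and the cover.

```bash
python3 - <<'E'
from h import *
import pickle;a,b=pickle.load(open('ab.pkl','rb'))
for n,g in (('top',a),('scene',b)):
    hsv=cv2.cvtColor(g[0],cv2.COLOR_RGB2HSV)
    Y=cv2.inRange(hsv,(20,120,120),(35,255,255)); R=cv2.inRange(hsv,(0,150,100),(5,255,255))|cv2.inRange(hsv,(174,150,100),(180,255,255))
    for c,m in (('Y',Y),('R',R)):
        k,l,st,ce=cv2.connectedComponentsWithStats(m)
        for i in range(1,k):
            if st[i,4]>25:
                print(n,c,st[i,4],ce[i].round(1),plane(g,ce[i],.008)[0].round(4),'depth',dpt(g,ce[i].round())[0].round(3))
# ends
s=plane(b,[(141,212),(187,151),(181,226),(181,292),(92,290),(142,263)],.008).round(3)
for i in (0,2,4): print('bar len',np.linalg.norm(s[i]-s[i+1]))
# cover in top via depth
g=a
vv,uu=np.mgrid[100:225,80:170]; uv=np.c_[uu.ravel(),vv.ravel()]
P=dpt(g,uv); m=(P[:,2]>.045)&(P[:,2]<.065)
box=cv2.minAreaRect(P[m][:,:2].astype(np.float32)*1000); print('cover depth box',box,np.percentile(P[m][:,2],[5,50,95]))
g=b
vv,uu=np.mgrid[135:225,325:440]; uv=np.c_[uu.ravel(),vv.ravel()]
P=dpt(g,uv); m=(P[:,2]>.045)&(P[:,2]<.065)
print('cover depth box scene',cv2.minAreaRect(P[m][:,:2].astype(np.float32)*1000),np.percentile(P[m][:,2],[5,50,95]))
for n,g,(x0,x1,y0,y1) in (('top',a,(85,165,110,210)),('scene',b,(325,440,135,225))):
    hsv=cv2.cvtColor(g[0],cv2.COLOR_RGB2HSV); m=cv2.inRange(hsv,(0,0,115),(180,40,185));w=np.zeros_like(m);w[y0:y1,x0:x1]=m[y0:y1,x0:x1]
    w=cv2.morphologyEx(w,cv2.MORPH_OPEN,np.ones((5,5)))
    c=max(cv2.findContours(w,0,2)[0],key=cv2.contourArea)[:,0]
    print(n,'gray',cv2.minAreaRect((plane(g,c,.054)[:,:2]*1000).astype(np.float32)), cv2.minAreaRect(c))
E
```

```text
top Y 296 [157.4  36.5] [0.9106 0.2143 0.008 ] depth [0.883 0.202 0.063]
top Y 37 [174.4  48.2] [0.8724 0.1595 0.008 ] depth [0.872 0.161 0.01 ]
top Y 38 [383.4 162.8] [ 0.5324 -0.4772  0.008 ] depth [ 0.532 -0.476  0.006]
top Y 97 [307.9 189.6] [ 0.4473 -0.2495  0.008 ] depth [ 0.446 -0.25   0.01 ]
top Y 181 [328.5 225.6] [ 0.3425 -0.3117  0.008 ] depth [ 0.341 -0.309  0.016]
top R 67 [ 9.8 43.4] [0.9012 0.6998 0.008 ] depth [0.831 0.598 0.162]
top R 245 [122.1  75.4] [0.7859 0.3168 0.008 ] depth [0.782 0.312 0.023]
top R 86 [324.6 134.9] [ 0.6117 -0.2982  0.008 ] depth [ 0.612 -0.3    0.007]
top R 38 [347.4 172.2] [ 0.5015 -0.3673  0.008 ] depth [ 0.502 -0.366  0.007]
top R 35 [423.6 193. ] [ 0.4443 -0.6025  0.008 ] depth [ 0.441 -0.58   0.06 ]
top R 35 [423.5 224.1] [ 0.3507 -0.6022  0.008 ] depth [ 0.351 -0.578  0.064]
scene Y 215 [144.1 207.3] [ 0.3428 -0.3092  0.008 ] depth [ 0.343 -0.309  0.009]
scene Y 105 [179.4 228.4] [ 0.4461 -0.2483  0.008 ] depth [ 0.447 -0.249  0.011]
scene Y 71 [ 93.2 289.4] [ 0.5351 -0.4758  0.008 ] depth [ 0.534 -0.476  0.008]
scene Y 689 [453.  297.
[... 714 characters left out ...]
9414062, 287.4537658691406), (152.53382873535156, 221.58883666992188), 88.47419738769531) [0.05074201 0.05462416 0.058548  ]
cover depth box scene ((518.9481811523438, 288.1263732910156), (156.20977783203125, 225.8726348876953), 87.68185424804688) [0.05136518 0.05513592 0.05831344]
top gray ((521.015625, 287.92596435546875), (151.20181274414062, 221.7722625732422), 88.26644134521484) ((122.59956359863281, 159.50665283203125), (51.55222702026367, 77.5611572265625), 3.814074993133545)
scene gray ((518.87451171875, 290.7108154296875), (154.38064575195312, 222.54177856445312), 88.13243103027344) ((385.6633605957031, 172.36631774902344), (83.30594635009766, 48.68894577026367), 50.710594177246094)
```

The bar at (0.529, -0.274) has end-patch centres 172 mm apart, so it is the 200 mm one. The others come out at about 252 and 124 mm long. Its yaw is about -16.5°, red end toward +x. The cover centre is about (0.520, 0.288), long axis about -1.8°, and its size and height fit the text. Now I go above the bar.

```bash
python3 -m pendant '[[[44,33,-5],-0.1,1],[[44,33,-5],-0.1,1],[[44,33,-5],-0.1,1],[[44,33,-5],-0.1,1],[[44,33,-5],-0.1,1],[[44,33,-5],-0.1,1],[[44,32,-5],-0.1,1],[[0,0,0],0,1]]' 30
python3 - <<'E'
from h import *
g=grab('wrist');save(g,'w1');s=env.observe();print(s['position'],s['tool_rot'].round(3) if hasattr(s['tool_rot'],'round') else s['tool_rot'],s['q'])
hsv=cv2.cvtColor(g[0],cv2.COLOR_RGB2HSV)
Y=cv2.inRange(hsv,(20,120,120),(35,255,255)); R=cv2.inRange(hsv,(0,150,100),(5,255,255))|cv2.inRange(hsv,(174,150,100),(180,255,255))
for c,m in (('Y',Y),('R',R)):
    k,l,st,ce=cv2.connectedComponentsWithStats(m)
    for i in range(1,k):
        if st[i,4]>100: print(c,st[i],ce[i].round(1),plane(g,ce[i],.008)[0].round(4),dpt(g,ce[i].round())[0].round(4))
E
```

```text
time_s: 1.1
position: [0.5359, -0.2647, 0.1914]
tool_rot: [[0.951, -0.309, -0.002], [-0.309, -0.951, 0.006], [-0.004, -0.005, -1.0]]
ft_force: [-0.9, -0.3, 0.4]
grip_width: 0.0849
[ 0.5347495  -0.26594038  0.19165423] [[ 0.951 -0.309 -0.002]
 [-0.309 -0.951  0.005]
 [-0.004 -0.004 -1.   ]] [-37.85410399  28.33579486  70.15983184   0.15073424  81.78073376
  70.12729068]
Y [417 106  22  22 279] [428.1 116.5] [ 0.5335 -0.4754  0.008 ] [ 0.5335 -0.4767  0.0055]
Y [258 221  20  20 390] [267.6 230.6] [ 0.4471 -0.2493  0.008 ] [ 0.4466 -0.2496  0.0085]
Y [310 263  29  34 551] [324.7 280.5] [ 0.3424 -0.3051  0.008 ] [ 0.346  -0.3055  0.0115]
R [254  86  23  28 601] [265.3  99. ] [ 0.6118 -0.2975  0.008 ] [ 0.6119 -0.2971  0.009 ]
R [334 158  20  19 224] [343.5 167.2] [ 0.5034 -0.3671  0.008 ] [ 0.5032 -0.3679  0.0073]
```

View pics/w1.png

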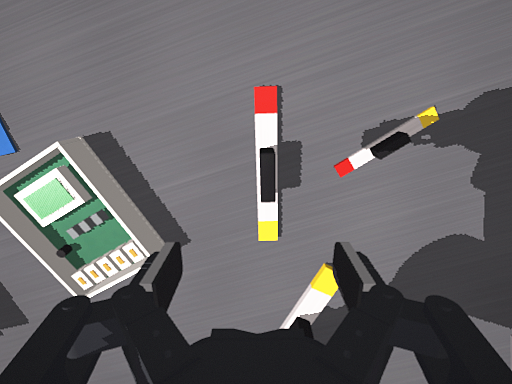

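The wrist view shows the bar upright from row 86 (red) to row 241 (yellow), with the grip at rows 148–202. The open meter is well to the left. The two coloured ends differ in size, so I check the bar's length and centre.

```bash
python3 - <<'E'
from h import *
g=grab('wrist')
p=plane(g,[(265.5,86),(265.8,113),(267.3,221),(268,241),(254,90),(278,90)],.008);print(p.round(4))
f=lambda i,j:np.linalg.norm(p[i]-p[j]).round(4)
print('len',f(0,3),'red',f(0,1),'yel',f(2,3),'wid',f(4,5),'mid',(p[0]+p[3])/2)
gray=cv2.cvtColor(g[0],cv2.COLOR_RGB2GRAY);m=np.zeros_like(gray);m[140:210,255:279]=(gray[140:210,255:279]<40)*255
c=max(cv2.findContours(m,0,2)[0],key=cv2.contourArea)[:,0]
print(cv2.minAreaRect(c.astype(np.float32)),cv2.minAreaRect((plane(g,c,.042)[:,:2]*1000).astype(np.float32)))
P=dpt(g,[(267,160),(267,165),(267,170)]);print(P.round(4))
E
```

```text
[[ 0.6241 -0.3033  0.008 ]
 [ 0.5954 -0.2947  0.008 ]
 [ 0.4599 -0.2544  0.008 ]
 [ 0.4301 -0.2462  0.008 ]
 [ 0.624  -0.2894  0.008 ]
 [ 0.6155 -0.3157  0.008 ]]
len 0.2022 red 0.0299 yel 0.0309 wid 0.0277 mid [ 0.52705241 -0.27473946  0.008     ]
((266.0, 173.5), (53.0, 14.0), 90.0) ((532.78759765625, -274.3200988769531), (16.15180206298828, 63.14975357055664), 73.1228256225586)
[[ 0.5488 -0.2805  0.0434]
 [ 0.5434 -0.2788  0.0434]
 [ 0.5379 -0.2771  0.0436]]
```

Length 202 mm, ends 30 mm and grip height 43 mm confirm the bar. Descending to TCP z of about 13 mm and gripping.

```bash
python3 -m pendant '[[[-6.5,-8.5,-40],0.026,1],[[0,0,-40],0,1],[[0,0,-35],0,1],[[0,0,-25],0,1],[[0,0,0],0,1]]' 40
```

```text
time_s: 1.82
position: [0.5223, -0.2816, 0.05]
tool_rot: [[0.957, -0.29, -0.001], [-0.29, -0.957, 0.002], [-0.001, -0.002, -1.0]]
ft_force: [0.6, -0.2, 0.8]
grip_width: 0.0855
```

```bash
python3 -m pendant '[[[5.5,7,0],0.007,1],[[0,0,0],0,1],[[0,0,-20],0,1],[[0,0,-15],0,1],[[0,0,0],0,1]]' 40
```

```text
time_s: 2.45
position: [0.5296, -0.2764, 0.0193]
tool_rot: [[0.959, -0.283, 0.006], [-0.283, -0.959, -0.004], [0.007, 0.002, -1.0]]
ft_force: [0.7, 0.0, 0.5]
grip_width: 0.0856
```

```bash
python3 -m pendant '[[[-1,1.5,-6],0,1],[[0,0,0],0,1],[[0,0,0],0,-1],[[0,0,0],0,-1],[[0,0,0],0,-1],[[0,0,0],0,-1],[[0,0,0],0,-1]]' 40; python3 -m pendant '[[[0,0,20],0,-1],[[0,0,30],0,-1],[[0,0,40],0,-1],[[0,0,40],0,-1],[[0,0,20],0,-1],[[0,0,0],0,-1]]'
```

```text
time_s: 3.32
position: [0.5293, -0.2755, 0.0149]
tool_rot: [[0.959, -0.283, 0.009], [-0.283, -0.959, -0.006], [0.01, 0.003, -1.0]]
ft_force: [0.3, 0.4, -0.5]
grip_width: 0.0172
time_s: 4.08
position: [0.5275, -0.2741, 0.1669]
tool_rot: [[0.959, -0.283, 0.004], [-0.283, -0.959, -0.002], [0.004, 0.001, -1.0]]
ft_force: [0.1, -0.7, -2.1]
grip_width: 0.0173
```

Gripped at 17 mm, and the force reading shows the bar's weight. Carrying it to the cover.

```bash
python3 -m pendant '[[[0,30,0],0.02,-1],[[0,48,0],0.025,-1],[[0,55,0],0.025,-1],[[0,55,0],0.025,-1],[[0,55,0],0.025,-1],[[-1,55,0],0.025,-1],[[-1,55,0],0.025,-1],[[-1,55,0],0.025,-1],[[-1,50,0],0.025,-1],[[-2,40,0],0.025,-1],[[-2,20,0],0.012,-1],[[0,0,0],0,-1]]'
python3 - <<'E'
from h import *
g=grab('top');save(g,'t2')
g=grab('wrist');save(g,'w2');s=env.observe();R=s['tool_rot'];print(s['position'],np.degrees(np.arctan2(R[1][0],R[0][0])),s['q'])
E
```

```text
time_s: 5.58
position: [0.5098, 0.2602, 0.1479]
tool_rot: [[0.999, -0.024, -0.023], [-0.024, -1.0, -0.001], [-0.023, 0.001, -1.0]]
ft_force: [-0.0, -0.3, -2.3]
grip_width: 0.0174
[0.51030761 0.2587796  0.14835589] -1.4920211675007473 [ 14.90414154  28.56657936  77.49330218   0.3040267   75.21922991
 106.31441472]
```

View pics/w2.png

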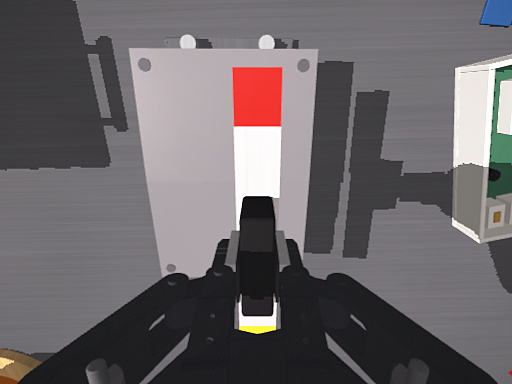

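The wrist view shows the bar held over the cover, with the red end at (258,97) and the far cover corners at (131,49) and (317,49). The bar lies right of the cover's midline, so it must go further in +y. I compute the offset.

```bash
python3 - <<'E'
from h import *
g=grab('wrist');s=env.observe();t=np.array(s['position']);R=np.array(s['tool_rot'])
hsv=cv2.cvtColor(g[0],cv2.COLOR_RGB2HSV)
c=plane(g,[(131,49),(317,49),(144.5,64.5),(303,65.5),(171,268),(187,43)],.0525);c2=plane(g,[(145,182),(311.5,182),(161,278)],.056)
print(c.round(4),c2.round(4)); 
e=(c[0]+c[1])/2; n=c[0]-c[1]; ax=np.array([n[1],-n[0]])/np.hypot(n[0],n[1]); print('wid',np.linalg.norm(n),'yaw',np.degrees(np.arctan2(ax[1],ax[0])),'centre from end',e[:2]-.11*ax,'screw yaw',np.degrees(np.arctan2(*(c[2]-c[4])[[1,0]])))
zt=t[2]-.0065
r=plane(g,[(233,68),(281,68),(258,68),(258,126),(235,195),(280,195),(234,100),(281,100)],zt)
print('bar',r.round(4),'wid',np.linalg.norm(r[0]-r[1]),np.linalg.norm(r[2]-r[3]))
a=(r[0]+r[1])/2;b=(r[4]+r[5])/2;d=(a-b)/np.linalg.norm(a-b);print('bar yaw',np.degrees(np.arctan2(d[1],d[0])),'centre',a-.1*d,'tcp',t, 'depth z',dpt(g,[(258,80),(258,150),(258,185),(258,97),(200,90),(200,182)])[:,2])
g=grab('top')
P=dpt(g,np.argwhere(np.ones((125,90)))[:,::-1]+[80,100])
m=(P[:,2]>.045)&(P[:,2]<.065)
E
```

```text
[[0.6322 0.3569 0.0525]
 [0.6283 0.2085 0.0525]
 [0.6207 0.3481 0.0525]
 [0.6166 0.2193 0.0525]
 [0.4228 0.354  0.0525]
 [0.6352 0.3118 0.0525]] [[0.5215 0.3635 0.056 ]
 [0.5173 0.2086 0.056 ]
 [0.4129 0.365  0.056 ]]
wid 0.14844854772288757 yaw -1.4891332663623666 centre from end [0.52026355 0.28560041] screw yaw -1.6941484531384434
bar [[0.6094 0.2693 0.1423]
 [0.6087 0.2449 0.1423]
 [0.609  0.2566 0.1423]
 [0.5802 0.2573 0.1423]
 [0.5401 0.2721 0.1423]
 [0.5394 0.2451 0.1423]
 [0.5939 0.2696 0.1423]
 [0.5933 0.2448 0.1423]] wid 0.02438364807685683 0.028877867844573267
bar yaw -1.250245690276277 centre [0.50906331 0.25927684 0.14226218] tcp [0.51060632 0.25842038 0.14876218] depth z [0.14042681 0.14121431 0.14126574 0.13954666 0.05397838 0.05842736]
```

```bash
python3 -m pendant '[[[6,14,0],-0.003,-1],[[5,13,0],0,-1],[[0,0,0],0,-1],[[0,0,-20],0,-1],[[0,0,-20],0,-1],[[0,0,0],0,-1]]'; python3 -c "
from h import *
s=env.observe();R=s['tool_rot'];print(s['position'],np.degrees(np.arctan2(R[1][0],R[0][0])),R[2])"
```

```text
time_s: 6.52
position: [0.5236, 0.2862, 0.1084]
tool_rot: [[0.999, -0.032, -0.02], [-0.032, -0.999, -0.0], [-0.02, 0.001, -1.0]]
ft_force: [0.6, 0.5, -0.6]
grip_width: 0.0175
[0.5235823  0.28615695 0.10839977] -1.8542137143608333 [-2.03459966e-02  8.37880040e-04 -9.99792648e-01]
```

```bash
python3 -m pendant '[[[-2,-0.5,-15],0.004,-1],[[0,0,-14],0,-1],[[0,0,-3],0,-1],[[0,0,0],0,-1],[[0,0,0],0,-1]]'; python3 -c "
from h import *
s=env.observe();R=s['tool_rot'];print(s['position'],np.degrees(np.arctan2(R[1][0],R[0][0])),R[2])
g=grab('wrist');save(g,'w3');g=grab('scene');save(g,'s3')
cv2.imwrite('pics/s3c.png',cv2.resize(g[0][100:240,300:460,::-1],None,fx=4,fy=4))"
```

```text
time_s: 7.15
position: [0.5222, 0.2858, 0.076]
tool_rot: [[0.999, -0.028, -0.018], [-0.028, -1.0, 0.0], [-0.018, 0.0, -1.0]]
ft_force: [0.3, 0.7, -1.3]
grip_width: 0.0174
[0.52221693 0.28580122 0.07599239] -1.612531622384946 [-1.78390738e-02  2.86518305e-05 -9.99840871e-01]
```

View pics/w3.png

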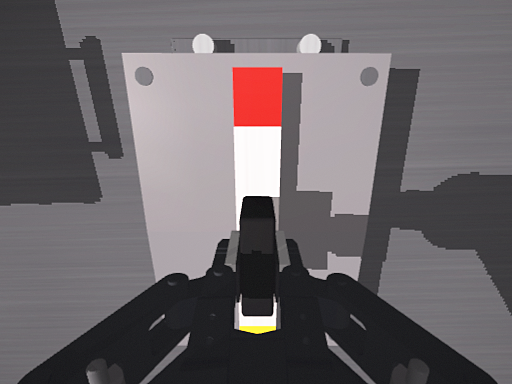

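The bar is centred on the cover across its width: at row 60 the cover spans 123–391 and the bar 233–281. Lowering until it touches.

```bash
python3 -m pendant '[[[-0.5,0,-3],0,-1],[[0,0,-1.5],0,-1],[[0,0,0],0,-1]]'; python3 -m pendant '[[[0,0,-1.5],0,-1],[[0,0,0],0,-1]]'
```

```text
time_s: 7.62
position: [0.5218, 0.2858, 0.0716]
tool_rot: [[0.999, -0.028, -0.017], [-0.028, -1.0, 0.001], [-0.017, -0.0, -1.0]]
ft_force: [0.4, -0.3, -1.6]
grip_width: 0.0172
time_s: 7.88
position: [0.522, 0.2859, 0.0708]
tool_rot: [[0.999, -0.028, -0.016], [-0.028, -1.0, 0.001], [-0.016, -0.001, -1.0]]
ft_force: [-0.3, 0.8, -2.7]
grip_width: 0.0175
```

```bash
python3 -m pendant '[[[0,0,-1.5],0,-1],[[0,0,0],0,-1]]'
```

```text
time_s: 8.12
position: [0.5223, 0.286, 0.0709]
tool_rot: [[1.0, -0.028, -0.015], [-0.028, -1.0, 0.001], [-0.015, -0.001, -1.0]]
ft_force: [-0.6, 0.7, -0.6]
grip_width: 0.017
```

It is touching, and z has stopped dropping. Releasing and backing off.

```bash
python3 -m pendant '[[[0,0,0],0,-0.3],[[0,0,0],0,-0.2],[[0,0,0],0,-0.2],[[0,0,0],0,-0.2],[[0,0,15],0,-0.2],[[0,0,30],0,-0.2],[[0,0,40],0,-0.2],[[0,0,40],0,-0.2],[[0,0,0],0,-0.2]]'; python3 -c "
from h import *
s=env.observe();R=s['tool_rot'];print(s['position'],np.degrees(np.arctan2(R[1][0],R[0][0])),R[2])
g=grab('wrist');save(g,'w4')"
```

```text
time_s: 9.25
position: [0.5223, 0.286, 0.204]
tool_rot: [[1.0, -0.028, -0.011], [-0.028, -1.0, 0.002], [-0.011, -0.002, -1.0]]
ft_force: [0.0, 0.1, -1.2]
grip_width: 0.034
[0.52230497 0.28597997 0.20396553] -1.6026539384460796 [-0.01117455 -0.00210074 -0.99993536]
```

View pics/w4.png

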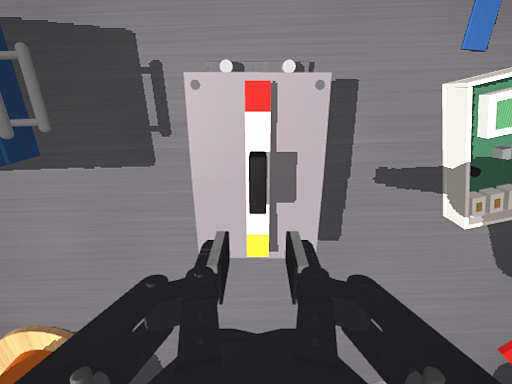

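The bar lies centred across the cover (cover 185–331, bar 245–271 at row 80). I check the lengthwise position numerically and find the press points.

```bash
cat > chk.py <<'E'
from h import *
g=grab('wrist')
hsv=cv2.cvtColor(g[0],cv2.COLOR_RGB2HSV)
Y=cv2.inRange(hsv,(20,120,120),(35,255,255)); R=cv2.inRange(hsv,(0,150,100),(5,255,255))|cv2.inRange(hsv,(174,150,100),(180,255,255))
for c,m in (('Y',Y),('R',R)):
    k,l,st,ce=cv2.connectedComponentsWithStats(m)
    for i in range(1,k):
        if st[i,4]>200:
            z=dpt(g,ce[i].round())[0][2]; print(c,st[i],plane(g,ce[i],z)[0].round(4), plane(g,[(ce[i][0],st[i][1]),(ce[i][0],st[i][1]+st[i][3])],.062).round(4).tolist())
E
python3 - <<'E'
from chk import *
print(plane(g,[(185,73),(331,73)],.0525).round(4),plane(g,[(190,177),(325.5,177)],.056).round(4))
E
```

```text
Y [247 235  22  22 478] [0.4366 0.2888 0.0671] [[0.4478, 0.2884, 0.062], [0.4168, 0.2893, 0.062]]
R [244  79  27  31 769] [0.6074 0.2841 0.0618] [[0.6217, 0.2837, 0.062], [0.5924, 0.2846, 0.062]]
[[0.6298 0.3565 0.0525]
 [0.6256 0.2092 0.0525]] [[0.5212 0.363  0.056 ]
 [0.5169 0.2091 0.056 ]]
```

The bar centre is at (0.520, 0.2865) against a cover centre of (0.519, 0.286). The red end is resting down. Shutting the fingers and moving above the yellow end.

```bash
python3 -m pendant '[[[-40,1.5,0],0,-1],[[-42,1.2,0],0,-1],[[0,0,-30],0,-1],[[0,0,-40],0,-1],[[0,0,-35],0,-1],[[0,0,0],0,-1],[[0,0,0],0,-1]]'
```

```text
time_s: 10.22
position: [0.4335, 0.287, 0.0887]
tool_rot: [[0.999, -0.028, -0.027], [-0.028, -1.0, -0.003], [-0.027, 0.004, -1.0]]
ft_force: [0.1, 0.5, 0.2]
grip_width: -0.0001
```

```bash
python3 -m pendant '[[[6,1.5,0],0,-1],[[0,0,-12],0,-1],[[0,0,-5],0,-1],[[0,0,0],0,-1]]'
```

```text
time_s: 10.72
position: [0.441, 0.289, 0.0729]
tool_rot: [[0.999, -0.028, -0.023], [-0.028, -1.0, -0.001], [-0.023, 0.002, -1.0]]
ft_force: [-0.4, -0.7, -0.2]
grip_width: -0.0001
```

```bash
python3 -m pendant '[[[0,0,-4],0,-1],[[0,0,-3],0,-1],[[0,0,-2],0,-1],[[0,0,-2],0,-1]]'
```

```text
time_s: 11.22
position: [0.4411, 0.2891, 0.0616]
tool_rot: [[0.999, -0.028, -0.022], [-0.028, -1.0, -0.001], [-0.022, 0.002, -1.0]]
ft_force: [-3.5, -0.8, 18.6]
grip_width: 0.0002
```

Contact at 18.6 N with the end down. Holding the press.

```bash
python3 -m pendant '[[[0,0,-0.5],0,-1],[[0,0,-0.5],0,-1]]';python3 -m pendant '[[[0,0,-0.5],0,-1],[[0,0,-0.5],0,-1]]'; python3 -m pendant '[[[0,0,-0.5],0,-1]]'; python3 -m pendant '[[[0,0,5],0,-1],[[0,0,25],0,-1],[[0,0,40],0,-1],[[0,0,40],0,-1],[[0,0,0],0,-1]]'; python3 chk.py
```

```text
time_s: 11.48
position: [0.4411, 0.2891, 0.0618]
tool_rot: [[0.999, -0.028, -0.021], [-0.028, -1.0, -0.001], [-0.021, 0.002, -1.0]]
ft_force: [-1.9, -0.7, 4.6]
grip_width: -0.0004
time_s: 11.72
position: [0.4411, 0.2891, 0.0618]
tool_rot: [[0.999, -0.028, -0.021], [-0.028, -1.0, -0.001], [-0.021, 0.002, -1.0]]
ft_force: [-1.1, -0.6, 5.2]
grip_width: 0.0002
time_s: 11.85
position: [0.4411, 0.2891, 0.0618]
tool_rot: [[0.999, -0.028, -0.02], [-0.028, -1.0, -0.001], [-0.02, 0.001, -1.0]]
ft_force: [-1.7, -0.7, 5.6]
grip_width: -0.0003
time_s: 12.48
position: [0.4408, 0.289, 0.1758]
tool_rot: [[0.999, -0.028, -0.02], [-0.028, -1.0, -0.001], [-0.02, 0.001, -1.0]]
ft_force: [-0.5, -0.2, 0.6]
grip_width: -0.0001
Y [245 175  27  28 748] [0.4373 0.2889 0.0676] [[0.4496, 0.2886, 0.062], [0.4191, 0.2894, 0.062]]
R [242   0  32   9 287] [0.5954 0.2849 0.0624] [[0.5983, 0.2848, 0.062], [0.5921, 0.285, 0.062]]
```

The first press was held at only about 5 N. I repeat the yellow press more firmly before going to red, which keeps the order.

```bash
python3 -m pendant '[[[0,0,-40],0,-1],[[0,0,-40],0,-1],[[0,0,-20],0,-1],[[0,0,0],0,-1]]'; python3 -m pendant '[[[0,0,-5],0,-1],[[0,0,-4],0,-1],[[0,0,-2],0,-1]]'
```

```text
time_s: 13.02
position: [0.4377, 0.2877, 0.0677]
tool_rot: [[0.999, -0.028, -0.029], [-0.028, -1.0, -0.004], [-0.029, 0.005, -1.0]]
ft_force: [-0.1, -0.7, 0.3]
grip_width: -0.0002
time_s: 13.4
position: [0.4379, 0.2878, 0.0616]
tool_rot: [[0.999, -0.027, -0.026], [-0.028, -1.0, -0.004], [-0.026, 0.004, -1.0]]
ft_force: [-6.4, -4.0, 17.0]
grip_width: -0.0
```

```bash
python3 -m pendant '[[[0.3,0.3,-1.2],0,-1],[[0,0,-1.2],0,-1]]'; python3 -m pendant '[[[0,0,-1.2],0,-1],[[0,0,-1.2],0,-1]]'; python3 -m pendant '[[[0,0,5],0,-1],[[0,0,25],0,-1],[[0,0,40],0,-1],[[0,0,40],0,-1],[[0,0,0],0,-1],[[40,-1,0],0,-1],[[50,-1,0],0,-1],[[0,0,0],0,-1],[[0,0,0],0,-1]]'; python3 chk.py
```

```text
time_s: 13.65
position: [0.4379, 0.2879, 0.0617]
tool_rot: [[0.999, -0.027, -0.024], [-0.027, -1.0, -0.003], [-0.024, 0.004, -1.0]]
ft_force: [-2.4, -0.6, 4.4]
grip_width: -0.0003
time_s: 13.9
position: [0.438, 0.2879, 0.0617]
tool_rot: [[0.999, -0.027, -0.022], [-0.027, -1.0, -0.003], [-0.022, 0.004, -1.0]]
ft_force: [-3.8, -1.8, 7.6]
grip_width: -0.0001
time_s: 15.02
position: [0.5291, 0.2858, 0.1758]
tool_rot: [[0.999, -0.026, -0.021], [-0.026, -1.0, -0.002], [-0.021, 0.003, -1.0]]
ft_force: [-0.0, 0.9, -0.4]
grip_width: 0.0001
R [243  86  29  34 956] [0.6073 0.284  0.0624] [[0.6213, 0.2837, 0.062], [0.5917, 0.2844, 0.062]]
```

The bar is unmoved. Now the red end.

```bash
python3 -m pendant '[[[35,-1,0],0,-1],[[36,-0.5,0],0,-1],[[0,0,0],0,-1],[[0,0,-35],0,-1],[[0,0,-40],0,-1],[[0,0,-20],0,-1],[[0,0,0],0,-1],[[0,0,0],0,-1]]'
```

```text
time_s: 16.08
position: [0.5929, 0.2869, 0.0813]
tool_rot: [[1.0, -0.02, -0.022], [-0.02, -1.0, -0.002], [-0.022, 0.002, -1.0]]
ft_force: [0.2, 0.2, 1.0]
grip_width: 0.0002
```

```bash
python3 -m pendant '[[[7,-2.5,0],0,-1],[[0,0,-10],0,-1],[[0,0,-4],0,-1],[[0,0,0],0,-1]]'
```

```text
time_s: 16.58
position: [0.6009, 0.2845, 0.0687]
tool_rot: [[1.0, -0.02, -0.019], [-0.02, -1.0, -0.001], [-0.019, 0.001, -1.0]]
ft_force: [-0.2, -0.2, 0.4]
grip_width: -0.0
```

```bash
python3 -m pendant '[[[0,0,-4],0,-1],[[0,0,-3],0,-1],[[0,0,-2],0,-1],[[0,0,-2],0,-1]]'; python3 -m pendant '[[[0,0,-2],0,-1],[[0,0,-2],0,-1]]'; python3 -m pendant '[[[0,0,-2],0,-1],[[0,0,-2],0,-1]]'
```

```text
time_s: 17.08
position: [0.601, 0.2846, 0.0615]
tool_rot: [[1.0, -0.019, -0.016], [-0.02, -1.0, -0.001], [-0.016, 0.001, -1.0]]
ft_force: [-6.1, -2.8, 14.0]
grip_width: -0.0002
time_s: 17.32
position: [0.601, 0.2845, 0.0615]
tool_rot: [[1.0, -0.019, -0.014], [-0.019, -1.0, -0.001], [-0.014, 0.001, -1.0]]
ft_force: [-5.3, -1.4, 12.6]
grip_width: 0.0005
time_s: 17.58
position: [0.601, 0.2845, 0.0615]
tool_rot: [[1.0, -0.019, -0.011], [-0.019, -1.0, -0.0], [-0.011, 0.001, -1.0]]
ft_force: [-5.3, -1.5, 14.4]
grip_width: 0.0
```

```bash
python3 -m pendant '[[[0,0,5],0,-1],[[0,0,25],0,-1],[[0,0,40],0,-1],[[0,0,40],0,-1],[[0,0,30],0,-1],[[-40,1,0],0,-1],[[-40,1,0],0,-1],[[0,0,0],0,-1],[[0,0,0],0,-1]]'; python3 - <<'E'
from chk import *
save(g,'w5')
print(plane(g,[(185,73)],.0525))
h=grab('scene');save(h,'s5')
E
```

```text
time_s: 18.7
position: [0.5195, 0.2864, 0.2061]
tool_rot: [[1.0, -0.019, -0.01], [-0.019, -1.0, 0.0], [-0.01, -0.0, -1.0]]
ft_force: [0.9, -0.4, -0.8]
grip_width: 0.0001
R [246  78  26  31 795] [0.6074 0.2842 0.0621] [[0.6213, 0.2839, 0.062], [0.5917, 0.2844, 0.062]]
R [495 338  17  26 262] [ 0.1838 -0.1334  0.0116] [[0.2706, -0.0638, 0.062], [0.2187, -0.079, 0.062]]
[[0.6280716  0.35912844 0.0525    ]]
```

View pics/w5.png

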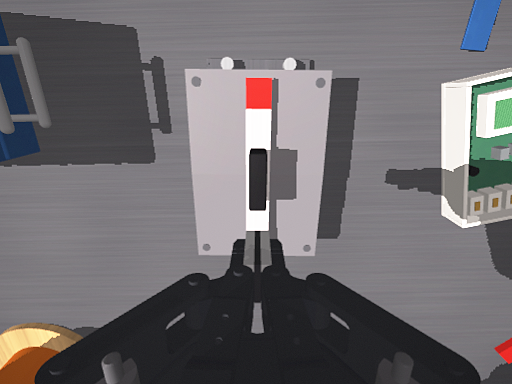

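View pics/s5.png

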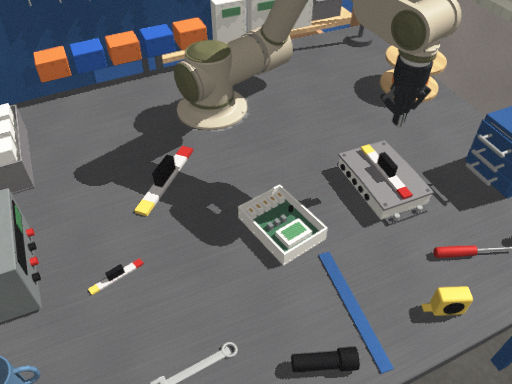

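The wrist view shows the bar at columns 246–271 on the cover (187–331 at row 72). The scene view shows it lying centred lengthwise, from (368,149) to (406,193), with the gripper clear and the open meter where it was. Handing in.

```bash
python3 -c "
from rig import ticket
print(ticket.close_job())"
```

```text
the job is handed in; nothing more can be done
None
```

The 200 mm straightedge is lying centred along the middle of the cover, and both ends have been pressed, yellow first and then red. The job took about 19 s and is handed in.

- **Placing:** After release, the bar's centre measured about (0.520, 0.2865) against a cover centre of about (0.519, 0.286). Its yaw was within about 0.2° of the cover's. It moved less than 1 mm through the presses.
- **Rocking:** The bar rocked, so the cover is bowed. The yellow end stood at 67 mm with red down. It was pressed to about 62 mm and came back up afterwards. The red end was already down at about 62 mm, so pressing it gave no further travel.
- **Yellow end pressed twice:** The first press peaked at 19 N but was held at only about 5 N for 0.6 s. I repeated it before moving to red. The repeat peaked at 17 N and was held at 4–8 N, so it was not much firmer.
- **Red end:** It was held at 13–14 N for about 0.6 s.
- **Final check:** The last pictures show the bar centred on the cover, the gripper clear of it, and the open meter not visibly moved. In the last wrist picture the fingers hid the yellow end, but the scene view showed it. Nothing else disagreed.

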